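# Open the spectrophotometer lid at its ball catch and hold it up

### The arm

A 6-joint arm with a two-finger parallel gripper is mounted at the origin on the work surface. World frame = base frame: x ahead of the robot, y to its left, z up, the work surface at z = 0. Lengths are in m, angles in rad, forces in N, time in s.
With the tool pointing down it reaches from about 0.35 to 0.975 m from the base axis. Payload 4.9 kg.
Tool frame: the origin (TCP) lies at the very end of the fingers, on their centre line; the grasp point (between the pads) lies manip.grip_point_offset behind it (manip.grip_point_offset is the distance from the TCP to the grasp point, in m); z points along the fingers, y is the line along which they close (so a half turn about z gives the same grasp; the last joint's range is limited). The gripper opens to 85 mm and grips with 20 to 120 N. Pads are 22 mm wide; open, the fingers measure 114 mm over their backs; the gripper's body (76 mm by 85 mm) begins 54 mm behind the grasp point. The pads swing forward as they close: fully open they stand 13 mm farther back than shut.
Start: joints at [1.104, 0.053, 1.613, -0, 1.476, -0.119], TCP at [0.213, 0.588, 0.197] pointing down, gripper open.
Joint ranges: [-3.01, 3.01], [-1.01, 2.22], [0.06, 2.58], [-1.02, 4.17], [0.09, 2.62], [-3.14, 3.14]. Speed limits (rad/s): [2.57, 2.57, 3.14, 3.14, 3.14, 3.14].

### API

Orientations are given as a unit quaternion [w, x, y, z].
In Python, from plant import manip gives the robot as it stands.
- The arm moves only by the shell command python3 -m crank 'ROWS' [OPENING]. ROWS is JSON, a list of rows, each an object of numbers: "x", "y", "z": the shift along the tool's x, y, z in cm; "turn": the turn about the tool's z in rad. In form: [{"x": .., "y": .., "z": .., "turn": ..}, ...]. A call has 1 to 5 rows; each row shifts and turns the commanded pose from where the row before left it, along the tool's axes as they then stand; what a row does not reach is not made up. A row lasts 1/10 s, in which the tool goes at most 50 mm and 8.59 degrees, less where a joint would pass 70% of its speed; a pose out of reach is approached as far as the arm can. A call with a gripper value outside its range is refused whole. OPENING is the opening in per cent of the stroke, from 0 (shut) to 100 (fully open), set as the call begins (- or left out, the last holds). The fingers move at their own pace and stop on an object; the grip force is fixed at half the most. Time passes only in rows, so rows that do not move let the fingers close. It gives the time, the measured TCP pose, the force, the opening and the grip force at its end, in the units of the state.
- manip.state(): the state, without advancing time (a new reading comes with each control period).
- manip.grab_frame(name): name is "scene" or "top" or "wrist"; returns (picture, depth): 420x560x3 uint8, red, green, blue; 420x560 float32, m along the optical axis (not along the pixel's ray), 0 where there is no reading.
- manip.camera_model(name): a dict with "mtx" (3x3 intrinsics, pixels), "k1" (the pictures are not rectified: a ray, as slopes to the right and down, at radius r is drawn at 1 + k1 r^2 times it, then the intrinsics apply), "world_to_cam" (4x4, takes a point from world to camera coordinates). Camera axes: x right, y down, z forward; pixel columns grow to the right and rows downward; lengths in m; the calibration is good to about 2 mm. A picture is of the moment at which its call begins: read the wrist's pose just before it. camera_model takes no time and is no camera call; for the wrist camera it gives the pose at the moment of the call.
- manip.job_done(): hands the job in; it is judged then, once.
The state is a dict: "time": time; "joint_pos": joint angles; "joint_vel": joint speeds; "joint_efforts": joint torques, N m; "tool_pos": TCP position; "tool_rot": TCP orientation; "contact_force": force on the tool from outside, world axes, zero at the start; "ft_torque": the same for the moment, N m; "gripper_width": opening from 0.0 (shut) to 1.0 (fully open); "grasp_force": force on a finger pad.
Only numpy, scipy, OpenCV 4.12 (cv2) and the standard library are available. Lean on these libraries where they do the work, as an engineer would, in place of code of your own. Each camera call takes 0.05 s, during which the arm holds its last target. There are 200 camera calls.

### The job

Hold the spectrophotometer's sample compartment open for a colleague to change the cuvettes. If the shutter lever on the deck stands open (leaning towards the operator's side), tip it over to closed before the lid comes up, so that no room light reaches the detector. Then grip the catch tab on the lid's tongue, pull it fully aside against its spring, lift the lid by the tab off its ball stud to about half open (some 45 degrees), and finish while still holding it there by the tab, without disturbing the mug, bottle or flask.

Things in the scene. Friction and masses are not known exactly. Their poses are not given: they have to be found in the camera images.
- spectro: Beige bench spectrophotometer, fixed, 360 deep (x), 420 wide (y). Origin: centre of its underside, on the bench. Its front faces its own -x, towards the robot; +y is to the robot's left. Front ledge: x -180 to -85, 95 high; behind it the deck, 130 high. Lid: x -85 to 100, y -55 to 115, top 153 high. Lamp housing: x -50 to 170, y 135 to 202, 160 high. All mm.
- lid (a joint): Hinge of the compartment lid, rad: 0 shut, grows as its front edge rises (0.8 is about half open), stop at 1.40. Axis along the instrument's y through point lid_hinge. Lid 185 deep, 170 wide, about 0.35 kg; it falls shut when let go. With the catch home its front cannot rise more than about 2 mm.
- lid_hinge (a point): Middle of the lid's hinge axis, at the rear edge of the lid: (100, 30, 133) mm in the instrument's frame; it has the instrument's axes.
- catch (a joint): Slide of the spring catch on the steel tongue at the middle of the lid's front edge, m: 0 home (blade under the shoulder of the 22 mm ball stud on the ledge, lid locked), grows as it is pulled to the instrument's +y; clear of the ball from 0.006, stop at 0.014. Its spring pulls back with 4 N at 0, 8 N at the stop. The catch rides on the lid and rises with it.
- tab: Black upright finger tab of the catch: 26 along x, 10 thick along y, 32 tall. Origin: centre of its foot on the slide plate, at (-107, 30, 153) in the instrument's frame with lid shut and catch home; axes as the lid's, z up. Pinch it across its 10 mm from above, fingertips some 4 mm over the slide plate; it can pivot between the pads as the lid tilts. 90 mm free on both sides.
- shutter (a joint): Shutter toggle lever on the deck, right of the lid, rad. Its heavy knob tips it over centre, so it rests at either end: -0.42, leaning to the instrument's front (-x), is OPEN; +0.42, leaning to the rear (+x), is CLOSED. About 1 N at the knob tips it; past the middle it goes by itself. Pivot at (-20, -140, 128) mm in the instrument's frame, axis along its y.
- shutter_knob (a point): Centre of the 20 mm dark steel ball knob of the shutter lever, 43 mm from its pivot.
- mug: White ceramic mug, 84 mm across, 105 tall, loose on the bench beside the instrument; leave it. Origin: centre of its underside.
- bottle: Brown reagent bottle, 72 mm across, 165 tall, loose on the bench beside the instrument; leave it. Origin: centre of its underside.
- flask: Conical glass flask, 80 mm across, 128 tall, loose on the bench beside the instrument; leave it. Origin: centre of its underside.

How it is judged:
On the way, in this order (a step that is already met when the one before it is completed fails the run):
1. the catch is pulled aside, clear of the ball, with the shutter closed and the lid still down (value of joint catch above 0.007 m and value of joint lid below 0.08 rad and value of joint shutter above 0.3 rad and contact force between the fingers and tab above 0.5 N), for 0.1 s.
2. the lid is lifted off the ball by the tab to about half open (value of joint lid between 0.55 and 1.1 rad and contact force between the fingers and tab above 0.5 N), for 0.2 s.
At the end, for the whole second after the job is handed in: The lid stands still between 0.55 and 1.1 rad (32 to 63 degrees) open, clear of its stop at 1.40, carried only by the fingers on the catch tab (contact over 0.5 N); the shutter lever is closed (over 0.3 rad); mug, bottle and flask are within 25 mm of where they stood (all of step 2 and velocity of joint lid between -0.08 and 0.08 rad/s and value of joint shutter above 0.3 rad and distance of each of mug, bottle, flask from where it was at the start of the episode below 0.025 m); the arm keeps its last pose, push and grip.
It fails at once if the lid is raised while the shutter is not closed (value of joint lid above 0.06 rad and value of joint shutter below 0.3 rad).
It fails at once if the lid is flung open to its stop (value of joint lid above 1.3 rad).
It fails at once if the mug, bottle or flask is disturbed (distance of any of mug, bottle, flask from where it was at the start of the episode above 0.025 m or angle between any of mug, bottle, flask's own z axis and vertical above 0.3 rad).
It also fails if it takes over 58 s, if anything falls off the work surface, if the arm or the gripper's body presses on something with over 40 N, if the wrist force passes 120 N, or if a joint passes its speed limit or range.

## Working session

There is one attempt and no reset: what is moved stays moved. The work goes in short steps, Python scripts to look and compute and a shell command to move; the robot and the scene stay as the last step left them, time stands still between calls to the robot, and variables do not carry over. Pictures are saved under pics/ and viewed, at most 12 in all, crops included, and the job is handed in when it is done.

```bash
mkdir -p pics; ls; cat > h.py <<'E'
import numpy as np, cv2
from plant import manip
def grab(n):
    m=manip.camera_model(n); p,d=manip.grab_frame(n); return p,d,m
def world(m,d,u,v):
    K=m["mtx"]; x=np.array([(u-K[0][2])/K[0][0],(v-K[1][2])/K[1][1]]); s=x.copy()
    for _ in range(10): s=x/(1+m["k1"]*(s@s))
    return np.linalg.inv(m["world_to_cam"])@np.array([s[0]*d,s[1]*d,d,1])
def cloud(m,d):
    K=np.array(m["mtx"]);h,w=d.shape
    u,v=np.meshgrid(np.arange(w),np.arange(h)); x=np.stack([(u-K[0,2])/K[0,0],(v-K[1,2])/K[1,1]],-1); s=x.copy()
    for _ in range(10): s=x/(1+m["k1"]*(s**2).sum(-1,keepdims=True))
    P=np.concatenate([s*d[...,None],d[...,None],np.ones((h,w,1))],-1)
    P=P@np.linalg.inv(m["world_to_cam"]).T; P=P[...,:3]; P[d==0]=np.nan; return P
def save(n,p): cv2.imwrite("pics/"+n,cv2.cvtColor(p,cv2.COLOR_RGB2BGR))
E
python3 - <<'E'
from h import *
s=manip.state();print(s,manip.grip_point_offset)
for n in("top","scene"):
    p,d,m=grab(n);save(n+"1.png",p);np.savez(n+"1.npz",p=p,P=cloud(m,d));print(m,(d==0).mean())
E
```

```text
pics
{'time': 0.0, 'joint_pos': array([ 1.10402121e+00,  5.33299067e-02,  1.61433720e+00,  8.88692285e-06,
        1.47599960e+00, -1.19003782e-01]), 'joint_vel': array([-0.00119477, -0.0006512 ,  0.00042507,  0.00082771, -0.0038344 ,
       -0.00089315]), 'joint_efforts': array([-2.03845440e-03, -3.93674648e+01, -3.70172167e+01, -1.96420269e-04,
        7.01101148e-03, -1.03190101e-05]), 'tool_pos': array([0.21267909, 0.58694492, 0.196054  ]), 'tool_rot': array([-3.03643870e-04,  1.73011045e-01,  9.84919338e-01, -9.91583125e-04]), 'contact_force': array([-0.04816099,  0.70133259,  0.30838075]), 'ft_torque': array([ 0.00303016, -0.04773282,  0.03903673]), 'grasp_force': 0.0, 'gripper_width': 1.001061969149666} 0.0187
{'mtx': array([[442.8172384 ,   0.        , 281.87452476],
       [  0.        , 442.8172384 , 205.26140382],
       [  0.        ,   0.        ,   1.        ]]), 'k1': 0.009202809065912058, 'world_to_cam': array([[-0.0018627 , -0.99996058, -0.00868201,  0.08029279],
       [-0.994405  ,  0.00276919, -0.1055984 ,  0.5801293 ],
       [ 0.10561828,  0.00843674, -0.99437096,  1.15280231],
       [ 0.        ,  0.        ,  0.        ,  1.        ]])} 0.0038818027210884352
{'mtx': array([[429.15399103,   0.        , 283.27392143],
       [  0.        , 429.15399103, 210.14724831],
       [  0.        ,   0.        ,   1.        ]]), 'k1': -0.13509899993175725, 'world_to_cam': array([[-0.72938432,  0.68408662, -0.00490014,  0.37248609],
       [ 0.48044462,  0.5071325 , -0.71553448, -0.21154614],
       [-0.48700254, -0.52425388, -0.69856023,  1.49027616],
       [ 0.        ,  0.        ,  0.        ,  1.        ]])} 0.0037627551020408163
```

View pics/top1.png

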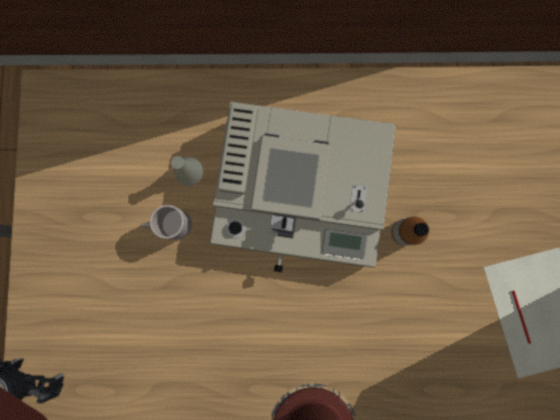

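View pics/scene1.png

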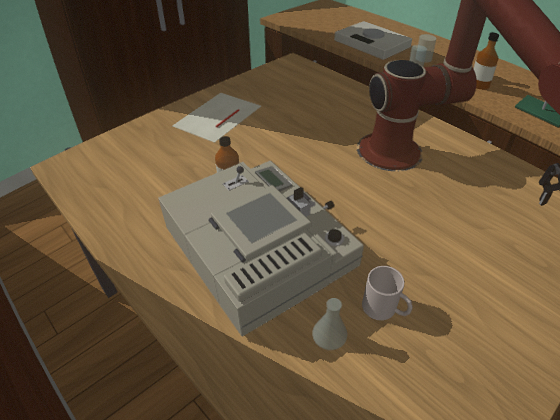

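The top view shows the instrument turned slightly, with the lid at (290,178), the tab near (284,222), the knob at about (360,205), the mug at (170,222), the flask at (187,170) and the bottle at (412,231). A rod sticks out in front of it at (279,266).

```bash
python3 - <<'E'
from h import *
f=np.load("top1.npz");P=f["P"];p=f["p"]
z=P[...,2]; m=((z>0.085)&(z<0.17)).astype(np.uint8); m[:90]=0;m[290:]=0;m[:,:205]=0;m[:,398:]=0
m=cv2.morphologyEx(m,cv2.MORPH_OPEN,np.ones((5,5)))
n,l,st,_=cv2.connectedComponentsWithStats(m);k=1+st[1:,4].argmax();print(st[k])
Q=P[l==k]
r=cv2.minAreaRect((Q[:,:2]*1000).astype(np.float32));print(r); box=cv2.boxPoints(r);print(box)
# yaw
e=[(box[(i+1)%4]-box[i]) for i in range(4)]
yaw=[np.arctan2(v[1],v[0]) for v in e if v[0]>0 and abs(v[1])<v[0]][0]
c=np.array(r[0])/1000;print("yaw",yaw,c)
R=np.array([[np.cos(yaw),-np.sin(yaw)],[np.sin(yaw),np.cos(yaw)]])
# check against steps: lamp, lid edges
L=(P[...,:2]-c)@R
def rng(mask):
    q=L[mask]; print(len(q),np.percentile(q,[1,50,99],axis=0).round(4).tolist())
reg=l==k
print("lid");rng(reg&(z>.147)&(z<.157)&(L[...,1]<.12)&(L[...,0]>-.09))
print("lamp");rng(reg&(z>.157)&(L[...,1]>.12))
print("ledge");rng(reg&(z>.09)&(z<.1)&(L[...,0]<0))
print("tabs");rng((z>.17)&(z<.2)&(abs(L[...,0])<.18)&(abs(L[...,1])<.2)&(L[...,1]>-.1))
w=(z>.15)&(abs(L[...,0])<.1)&(L[...,1]<-.08)&(L[...,1]>-.2);print("knob");rng(w);print(z[w].max())
q=(z>.15)&(abs(L[...,0]+.107)<.03)&(abs(L[...,1]-.03)<.03);print(np.nanmax(z[q]));rng(q&(z>.165))
# rod in front
w=(z>.03)&(L[...,0]<-.185)&(L[...,0]>-.3)&(abs(L[...,1])<.2);rng(w);print(np.nanpercentile(z[w],[0,50,100]) if w.any() else 0)
T=[-.107,.03];print("tab world",c+R@T,"pivot",c+R@[-.02,-.14])
for k1 in(-1,1):print("knob pred",c+R@[-.02+k1*.043*np.sin(.42),-.14])
E
```

```text
[  211   103   184   164 24045]
((625.5928955078125, 28.955856323242188), (420.5804748535156, 360.2431945800781), 81.77339172363281)
[[ 417.23465 -153.39713]
 [ 773.7709  -204.94382]
 [ 833.9512   211.30884]
 [ 477.41492  262.85553]]
yaw -0.14358144 [0.6255929  0.02895586]
lid
5166 [[-0.0845, -0.0529], [0.0048, 0.0301], [0.097, 0.1129]]
lamp
2081 [[-0.0466, 0.1366], [0.0576, 0.168], [0.1644, 0.1994]]
ledge
4597 [[-0.1789, -0.205], [-0.1396, 0.0072], [-0.0855, 0.2048]]
tabs
55 [[-0.1199, 0.0247], [-0.1076, 0.03], [-0.0943, 0.0354]]
knob
58 [[-0.0473, -0.149], [-0.0389, -0.1387], [-0.0284, -0.1309]]
0.17930737006169362
0.18945962440597697
55 [[-0.1199, 0.0247], [-0.1076, 0.03], [-0.0943, 0.0354]]
89 [[-0.2258, 0.0197], [-0.2128, 0.0298], [-0.186, 0.0403]]
[0.06938283 0.07636526 0.08578293]
tab world [0.5239866  0.07395763] pivot [ 0.58576629 -0.10674175]
knob pred [ 0.56841302 -0.10423288]
knob pred [ 0.60311957 -0.10925062]
```

The fit matches the stated dimensions: lid, lamp and tab all land where they should to about 1 mm. The knob sits at x = -39 mm in the instrument's frame, so the shutter is OPEN. I'll align, lift and travel to a point in front of the knob with the fingers shut.

```bash
cat >> h.py <<'E'
C=np.array([.6256,.02896]);Y=-.1436
R2=np.array([[np.cos(Y),-np.sin(Y)],[np.sin(Y),np.cos(Y)]])
def to(ix,iy,z):
    "shift in tool axes, cm, to a point in the instrument frame"
    from scipy.spatial.transform import Rotation as Ro
    s=manip.state();q=s["tool_rot"];R=Ro.from_quat(np.r_[q[1:],q[0]]).as_matrix()
    t=np.r_[C+R2@[ix,iy],z];yaw=np.arctan2(-R[0,1],R[1,1])
    print("t",round(s["time"],2),"at(instr)",(R2.T@(s["tool_pos"][:2]-C)).round(4),s["tool_pos"][2].round(4),"go cm",(R.T@(t-s["tool_pos"])*100).round(2),"turn",round(-(Y-yaw),3),"tilt",R[:,2].round(3),"F",s["contact_force"].round(1),"w",round(s["gripper_width"],3),"g",round(s["grasp_force"],1))
E
python3 -m crank '[{"z":-3,"turn":-0.1},{"z":-3,"turn":-0.104},{"z":-2},{"z":0}]' 0
python3 -m crank '[{"x":-2.2,"y":-3.5},{"x":-2.2,"y":-3.5},{"x":-2.2,"y":-3.5},{"x":-2.2,"y":-3.5},{"x":-2.2,"y":-3.5}]'
python3 -m crank '[{"x":-2.2,"y":-3.5},{"x":-2.2,"y":-3.5},{"x":-2.2,"y":-3.5},{"x":-2.2,"y":-3.5},{"x":-2.2,"y":-3.5}]'
python3 -m crank '[{"x":-2.2,"y":-3.5},{"x":-2.2,"y":-3.5},{"x":-2.2,"y":-3.5},{"x":-2.2,"y":-3.5},{"x":0}]'
python3 -c "
from h import *
to(-.095,-.14,.156)"
```

```text
t 0.1 at(instr) [-0.4885  0.4932] 0.1962 go cm [-51.37 -54.02   4.11] turn -0.204 tilt [-0.001 -0.002 -1.   ] F [ 0.4 -0.1 -0.1] w 1.001 g 0.0schema error: expected keys x, y, z, turn
schema error: expected keys x, y, z, turn
schema error: expected keys x, y, z, turn
schema error: expected keys x, y, z, turn
```

All four keys are needed in every row.

```bash
python3 -m crank '[{"x":0,"y":0,"z":-3,"turn":-0.1},{"x":0,"y":0,"z":-3,"turn":-0.104},{"x":0,"y":0,"z":-2,"turn":0},{"x":0,"y":0,"z":0,"turn":0}]' 0
python3 -m crank '[{"x":-2.2,"y":-3.5,"z":0,"turn":0},{"x":-2.2,"y":-3.5,"z":0,"turn":0},{"x":-2.2,"y":-3.5,"z":0,"turn":0},{"x":-2.2,"y":-3.5,"z":0,"turn":0},{"x":-2.2,"y":-3.5,"z":0,"turn":0}]'
python3 -m crank '[{"x":-2.2,"y":-3.5,"z":0,"turn":0},{"x":-2.2,"y":-3.5,"z":0,"turn":0},{"x":-2.2,"y":-3.5,"z":0,"turn":0},{"x":-2.2,"y":-3.5,"z":0,"turn":0},{"x":-2.2,"y":-3.5,"z":0,"turn":0}]'
python3 -m crank '[{"x":-2.2,"y":-3.5,"z":0,"turn":0},{"x":-2.2,"y":-3.5,"z":0,"turn":0},{"x":-2.2,"y":-3.5,"z":0,"turn":0},{"x":-2.2,"y":-3.5,"z":0,"turn":0},{"x":0,"y":0,"z":0,"turn":0}]'
python3 -c "
from h import *
to(-.095,-.14,.156)"
```

```text
time: 0.5
tool_pos: [0.2137, 0.589, 0.2812]
tool_rot: [0.001, 0.072, 0.997, 0.003]
contact_force: [-0.2, 0.7, -0.2]
gripper_width: 0.329
grasp_force: 0.0
time: 1.0
tool_pos: [0.2966, 0.3966, 0.2749]
tool_rot: [-0.001, 0.072, 0.997, -0.001]
contact_force: [0.7, 0.8, 0.1]
gripper_width: 0.003
grasp_force: 0.0
time: 1.5
tool_pos: [0.3803, 0.2079, 0.2752]
tool_rot: [-0.001, 0.072, 0.997, -0.0]
contact_force: [1.2, -0.0, 0.2]
gripper_width: -0.001
grasp_force: 0.0
time: 2.0
tool_pos: [0.4479, 0.0549, 0.2748]
tool_rot: [-0.002, 0.075, 0.997, -0.001]
contact_force: [-0.2, 0.9, -0.3]
gripper_width: 0.003
grasp_force: 0.0
t 2.0 at(instr) [-0.1796  0.0002] 0.2748 go cm [ -8.59 -13.94  11.87] turn -0.007 tilt [-0.003 -0.001 -1.   ] F [-0.2  0.9 -0.3] w 0.003 g 0.0
```

```bash
python3 -m crank '[{"x":-2.1,"y":-3.5,"z":0,"turn":0},{"x":-2.1,"y":-3.5,"z":0,"turn":-0.007},{"x":-2.1,"y":-3.5,"z":0,"turn":0},{"x":-2.1,"y":-3.5,"z":0,"turn":0},{"x":0,"y":0,"z":0,"turn":0}]'
python3 -m crank '[{"x":0,"y":0,"z":3,"turn":0},{"x":0,"y":0,"z":3,"turn":0},{"x":0,"y":0,"z":3,"turn":0},{"x":0,"y":0,"z":2,"turn":0},{"x":0,"y":0,"z":0.8,"turn":0}]'
python3 -m crank '[{"x":0,"y":0,"z":0,"turn":0},{"x":0,"y":0,"z":0,"turn":0}]'
python3 -c "
from h import *
to(-.03,-.14,.156)"
```

```text
time: 2.5
tool_pos: [0.5114, -0.0944, 0.2748]
tool_rot: [-0.002, 0.07, 0.998, 0.0]
contact_force: [-0.3, -0.1, 0.0]
gripper_width: -0.001
grasp_force: 0.0
time: 3.0
tool_pos: [0.5087, -0.0898, 0.1551]
tool_rot: [-0.003, 0.068, 0.998, 0.001]
contact_force: [-0.8, -0.2, 0.3]
gripper_width: -0.003
grasp_force: 0.0
time: 3.2
tool_pos: [0.5116, -0.0915, 0.1601]
tool_rot: [0.001, 0.068, 0.998, -0.0]
contact_force: [0.0, -0.4, 0.2]
gripper_width: -0.002
grasp_force: 0.0
t 3.2 at(instr) [-0.0956 -0.1355] 0.1601 go cm [-6.55 -0.5   0.42] turn 0.007 tilt [ 0.001 -0.    -1.   ] F [ 0.  -0.4  0.2] w -0.002 g 0.0
```

```bash
python3 -m crank '[{"x":-0.8,"y":-0.4,"z":0,"turn":0},{"x":-0.7,"y":0,"z":0.1,"turn":0},{"x":-0.7,"y":0,"z":0,"turn":0},{"x":-0.7,"y":0,"z":0,"turn":0},{"x":-0.7,"y":0,"z":0,"turn":0}]'
python3 -m crank '[{"x":-0.7,"y":0,"z":0,"turn":0},{"x":-0.7,"y":0,"z":0,"turn":0},{"x":-0.7,"y":0,"z":0,"turn":0},{"x":-0.7,"y":0,"z":0,"turn":0},{"x":0,"y":0,"z":0,"turn":0}]'
python3 -c "
from h import *
to(-.03,-.14,.156)"
python3 -m crank '[{"x":2,"y":0,"z":0,"turn":0},{"x":2,"y":0,"z":0,"turn":0},{"x":2,"y":0,"z":0,"turn":0},{"x":2,"y":0,"z":0,"turn":0},{"x":2,"y":0,"z":-3,"turn":0}]' 55
python3 -m crank '[{"x":0,"y":3,"z":-3,"turn":0},{"x":0,"y":4,"z":-2,"turn":0},{"x":0,"y":4,"z":0,"turn":0},{"x":0,"y":4,"z":0,"turn":0},{"x":0,"y":0,"z":0,"turn":0}]'
python3 - <<'E'
from h import *
p,d,m=grab("top");P=cloud(m,d);save("top2.png",p);L=(P[...,:2]-C)@R2;z=P[...,2]
w=(z>.15)&(z<.19)&(abs(L[...,0])<.1)&(L[...,1]<-.08)&(L[...,1]>-.2);print(w.sum(),np.median(L[w],axis=0),z[w].max())
w=(z>.17)&(z<.195)&(abs(L[...,0]+.107)<.03)&(abs(L[...,1]-.03)<.03);print(w.sum(),L[w].mean(0))
to(-.107,.03,.157)
E
```

```text
time: 3.7
tool_pos: [0.5471, -0.1009, 0.1584]
tool_rot: [0.0, 0.068, 0.998, 0.0]
contact_force: [-0.2, -0.1, -0.5]
gripper_width: 0.0
grasp_force: 0.0
time: 4.2
tool_pos: [0.5748, -0.1047, 0.1583]
tool_rot: [0.0, 0.068, 0.998, -0.0]
contact_force: [-0.0, -0.4, 0.1]
gripper_width: -0.002
grasp_force: 0.0
t 4.2 at(instr) [-0.0312 -0.1396] 0.1583 go cm [-0.12 -0.05  0.23] turn 0.007 tilt [ 0. -0. -1.] F [-0.  -0.4  0.1] w -0.002 g 0.0
time: 4.7
tool_pos: [0.4712, -0.0898, 0.1838]
tool_rot: [-0.005, 0.068, 0.998, 0.001]
contact_force: [0.2, 0.0, 0.5]
gripper_width: 0.547
grasp_force: 0.0
time: 5.2
tool_pos: [0.4954, 0.0613, 0.2387]
tool_rot: [0.0, 0.066, 0.998, 0.001]
contact_force: [0.1, 0.3, 0.4]
gripper_width: 0.552
grasp_force: 0.0
59 [-0.03855163 -0.13899801] 0.17862656838449364
0 [nan nan]
t 5.25 at(instr) [-0.1334  0.0114] 0.2384 go cm [-2.66  1.83  8.14] turn 0.011 tilt [-0. -0. -1.] F [-0.4 -1.1  0.4] w 0.551 g 0.0<stdin>:4: RuntimeWarning: Mean of empty slice.
  ret = um.true_divide(
```

View pics/top2.png

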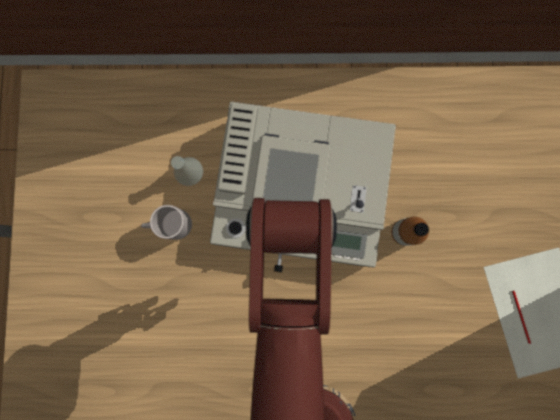

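The knob is still at (360,203), so it fell back: the push stopped just short of centre. I'll push again and go further, watching the force.

```bash
python3 -m crank '[{"x":-0.8,"y":-3,"z":0,"turn":0.01},{"x":-0.7,"y":-4,"z":0,"turn":0},{"x":-1,"y":-4,"z":0,"turn":0},{"x":-1,"y":-4.1,"z":2,"turn":0},{"x":0,"y":0,"z":2,"turn":0}]' 0
python3 -m crank '[{"x":0,"y":0,"z":2,"turn":0},{"x":0,"y":0,"z":2,"turn":0},{"x":0,"y":0,"z":0.2,"turn":0},{"x":0,"y":0,"z":0,"turn":0},{"x":0,"y":0,"z":0,"turn":0}]'
python3 -c "
from h import *
to(-.03,-.14,.158)"
python3 -m crank '[{"x":-1.5,"y":0,"z":0,"turn":0},{"x":-1.5,"y":0,"z":0,"turn":0},{"x":-1.5,"y":0,"z":0,"turn":0},{"x":-0.5,"y":0,"z":0,"turn":0},{"x":-0.4,"y":0,"z":0,"turn":0}]'
python3 -c "
from h import *
to(-.02,-.14,.158)
p,d,m=grab('wrist');save('w1.png',p)
p,d,m=grab('scene');save('s2.png',cv2.resize(p[140:260,160:340],None,fx=4,fy=4))"
```

```text
time: 5.75
tool_pos: [0.5083, -0.1024, 0.1986]
tool_rot: [0.001, 0.077, 0.997, -0.001]
contact_force: [0.0, 0.2, 0.0]
gripper_width: 0.002
grasp_force: 0.0
time: 6.25
tool_pos: [0.5089, -0.0974, 0.1577]
tool_rot: [0.001, 0.074, 0.997, -0.0]
contact_force: [-0.9, 0.6, -0.1]
gripper_width: 0.001
grasp_force: 0.0
t 6.25 at(instr) [-0.0974 -0.1418] 0.1577 go cm [-6.74  0.2  -0.01] turn -0.004 tilt [ 0.002 -0.001 -1.   ] F [-0.9  0.6 -0.1] w 0.001 g 0.0
time: 6.75
tool_pos: [0.5624, -0.1049, 0.1574]
tool_rot: [0.001, 0.073, 0.997, -0.0]
contact_force: [-0.9, 0.0, -0.1]
gripper_width: 0.0
grasp_force: 0.0
t 6.75 at(instr) [-0.0434 -0.1415] 0.1574 go cm [-2.34  0.16 -0.06] turn -0.003 tilt [ 0.001 -0.001 -1.   ] F [-0.9  0.  -0.1] w 0.0 g 0.0
```

View pics/s2.png

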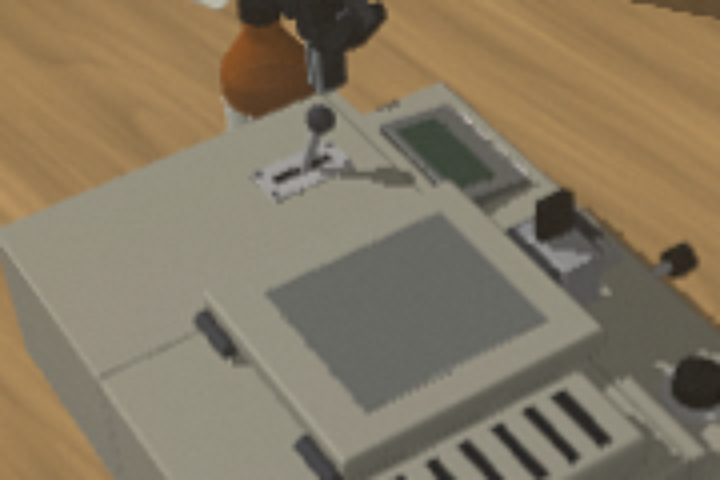

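The fingertips (at 325,75 in the crop) are just touching the front of the knob (320,118), so I'll continue to push.

```bash
python3 -m crank '[{"x":-0.6,"y":0,"z":0,"turn":0},{"x":-0.6,"y":0,"z":0,"turn":0},{"x":-0.6,"y":0,"z":0,"turn":0},{"x":-0.6,"y":0,"z":0,"turn":0},{"x":0,"y":0,"z":0,"turn":0}]'
python3 -c "
from h import *
to(-.02,-.14,.158)
p,d,m=grab('scene');P=cloud(m,d);L=(P[...,:2]-C)@R2;z=P[...,2]
w=(z>.155)&(z<.185)&(abs(L[...,0]+.02)<.05)&(abs(L[...,1]+.14)<.012)&(L[...,0]>-.05);
w&=p.max(-1)<110
print(w.sum(),np.percentile(L[w],[2,50,98],axis=0),z[w].max());save('s3.png',cv2.resize(p[140:260,160:340],None,fx=3,fy=3))"
```

```text
time: 7.35
tool_pos: [0.5861, -0.1084, 0.1563]
tool_rot: [0.0, 0.073, 0.997, -0.0]
contact_force: [-0.1, 0.3, -0.3]
gripper_width: -0.004
grasp_force: 0.0
t 7.35 at(instr) [-0.0194 -0.1416] 0.1563 go cm [ 0.06  0.16 -0.17] turn -0.003 tilt [ 0. -0. -1.] F [-0.1  0.3 -0.3] w -0.004 g 0.0
45 [[-0.04177877 -0.14356674]
 [-0.0314655  -0.13548287]
 [-0.02523362 -0.12832849]] 0.1768740480598744
```

View pics/s3.png

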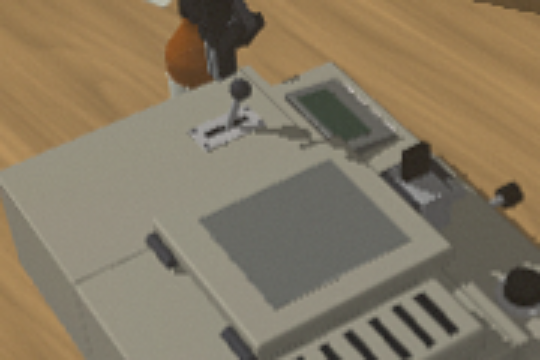

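The tip (225,70) appears beside the knob (240,90) on the far, -y side. I'll measure the fingers' actual position from the depth.

```bash
python3 - <<'E'
from h import *
s=manip.state();print(s["joint_pos"].round(4),s["tool_pos"].round(4))
for n in("scene","top"):
    p,d,m=grab(n);P=cloud(m,d);L=(P[...,:2]-C)@R2;z=P[...,2]
    for a in np.arange(.145,.25,.015):
        w=(z>a)&(z<=a+.015)&(L[...,0]>-.12)&(L[...,0]<.06)&(L[...,1]<-.09)&(L[...,1]>-.21)&(p.max(-1)<130)
        if w.sum(): print(n,round(a,3),w.sum(),np.percentile(L[w],[3,50,97],axis=0).round(3).tolist())
E
```

```text
[-0.3076  0.0123  1.7236 -0.      1.406  -1.7317] [ 0.5857 -0.1083  0.1562]
scene 0.145 10 [[-0.028, -0.14], [-0.026, -0.137], [-0.023, -0.134]]
scene 0.16 34 [[-0.04, -0.14], [-0.032, -0.133], [-0.025, -0.13]]
scene 0.175 9 [[-0.037, -0.143], [-0.033, -0.138], [-0.029, -0.134]]
scene 0.19 30 [[-0.024, -0.146], [-0.013, -0.132], [-0.008, -0.126]]
scene 0.205 47 [[-0.025, -0.143], [-0.013, -0.13], [-0.007, -0.125]]
scene 0.22 27 [[-0.024, -0.149], [-0.009, -0.134], [-0.005, -0.125]]
scene 0.235 69 [[-0.027, -0.173], [-0.008, -0.13], [-0.005, -0.105]]
scene 0.25 89 [[-0.026, -0.186], [-0.007, -0.126], [-0.002, -0.093]]
top 0.16 7 [[-0.046, -0.149], [-0.042, -0.147], [-0.037, -0.142]]
top 0.175 6 [[-0.045, -0.146], [-0.039, -0.143], [-0.036, -0.142]]
top 0.25 5 [[-0.035, -0.19], [-0.035, -0.098], [-0.034, -0.094]]
```

View pics/w1.png

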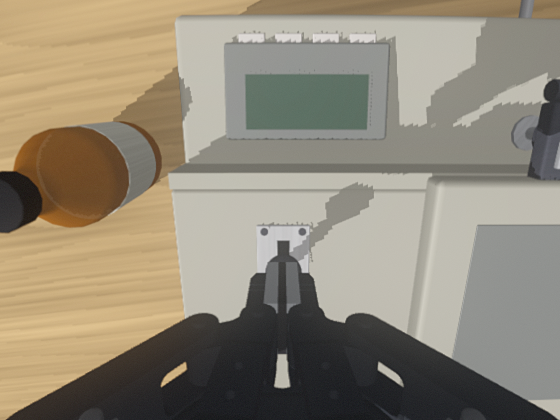

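```bash
python3 - <<'E'
from h import *
p,d,m=grab("scene");P=cloud(m,d);L=(P[...,:2]-C)@R2;z=P[...,2]
for v in range(140,178,2):
    print(v,[(u,*(np.r_[L[v,u],z[v,u]]*1000).round().astype(int).tolist(),int(p[v,u].max())) for u in range(230,244,3)])
E
```

```text
140 [(230, -6, -123, 284, 48), (233, -10, -114, 287, 43), (236, -11, -99, 295, 44), (239, -16, -95, 296, 61), (242, -224, -468, -1, 164)]
142 [(230, -6, -124, 278, 46), (233, -9, -114, 282, 46), (236, -13, -105, 286, 47), (239, -15, -93, 291, 61), (242, -23, -93, 288, 58)]
144 [(230, -7, -126, 270, 46), (233, -10, -116, 274, 45), (236, -17, -113, 273, 46), (239, -15, -94, 285, 51), (242, -20, -89, 286, 58)]
146 [(230, -5, -124, 266, 44), (233, -14, -126, 261, 46), (236, -21, -123, 259, 45), (239, -15, -95, 278, 45), (242, -17, -83, 285, 62)]
148 [(230, -3, -120, 263, 48), (233, -12, -124, 257, 47), (236, -8, -99, 273, 87), (239, -9, -84, 282, 50), (242, -15, -80, 281, 57)]
150 [(230, -5, -126, 253, 51), (233, -22, -143, 235, 44), (236, -8, -99, 268, 50), (239, -6, -81, 279, 48), (242, -14, -79, 277, 54)]
152 [(230, -7, -133, 241, 53), (233, -13, -128, 241, 50), (236, -7, -99, 261, 51), (239, -6, -80, 274, 49), (242, -20, -92, 260, 47)]
154 [(230, -6, -131, 236, 50), (233, -6, -115, 246, 52), (236, -7, -100, 254, 51), (239, -13, -96, 254, 44), (242, -27, -106, 242, 51)]
156 [(230, -8,
[... 842 characters left out ...]
-201, 132, 152), (233, -42, -197, 131, 148), (236, -50, -192, 131, 121), (239, -29, -134, 178, 68), (242, -39, -136, 172, 54)]
170 [(230, -32, -196, 129, 147), (233, -38, -189, 131, 149), (236, -47, -188, 128, 114), (239, -28, -134, 172, 60), (242, -36, -130, 171, 50)]
172 [(230, -26, -186, 131, 148), (233, -34, -182, 130, 150), (236, -43, -181, 126, 148), (239, -28, -133, 166, 50), (242, -36, -131, 163, 94)]
174 [(230, -24, -181, 129, 148), (233, -31, -177, 128, 149), (236, -36, -168, 131, 152), (239, -29, -136, 156, 96), (242, -51, -161, 129, 150)]
176 [(230, -19, -173, 129, 148), (233, -27, -171, 127, 149), (236, -32, -162, 130, 151), (239, -28, -135, 150, 117), (242, -45, -151, 132, 98)]
```

The visible fingertips end at about z = 0.188 while the pose reads 0.156, so the tips passed over the knob. I'll back off, descend and re-measure the tip height.

```bash
python3 -m crank '[{"x":2,"y":0,"z":0,"turn":0},{"x":2,"y":0,"z":0,"turn":0},{"x":2,"y":0,"z":0,"turn":0},{"x":1,"y":0,"z":0,"turn":0},{"x":0,"y":0,"z":0,"turn":0}]'
python3 -m crank '[{"x":0,"y":0,"z":0.6,"turn":0},{"x":0,"y":0,"z":0.6,"turn":0},{"x":0,"y":0,"z":0.6,"turn":0},{"x":0,"y":0,"z":0,"turn":0},{"x":0,"y":0,"z":0,"turn":0}]'
python3 - <<'E'
from h import *
to(-.02,-.14,.13)
for n in("scene","top"):
  p,d,m=grab(n);P=cloud(m,d);L=(P[...,:2]-C)@R2;z=P[...,2]
  w=(z>.135)&(z<.22)&(abs(L[...,0]+.09)<.04)&(L[...,1]<-.1)&(L[...,1]>-.18)
  q=np.c_[L[w],z[w]]
  if len(q):
    o=q[:,2].argsort();print(n,len(q),(q[o[:14]]*1000).round().astype(int).tolist(),np.percentile(q,[3,50,97],axis=0).round(3).tolist())
E
```

```text
time: 8.05
tool_pos: [0.5155, -0.0978, 0.1564]
tool_rot: [0.0, 0.073, 0.997, -0.0]
contact_force: [0.8, 0.0, -0.5]
gripper_width: 0.001
grasp_force: 0.0
time: 8.55
tool_pos: [0.5162, -0.0979, 0.1377]
tool_rot: [-0.001, 0.073, 0.997, 0.0]
contact_force: [-0.0, -0.6, -0.6]
gripper_width: 0.0
grasp_force: 0.0
t 8.55 at(instr) [-0.0902 -0.1412] 0.1377 go cm [-7.02  0.15  0.76] turn -0.003 tilt [-0.001  0.    -1.   ] F [-0.  -0.6 -0.6] w 0.0 g 0.0
scene 112 [[-90, -136, 169], [-94, -132, 174], [-85, -133, 174], [-82, -133, 175], [-80, -140, 175], [-81, -136, 177], [-96, -129, 178], [-86, -130, 178], [-77, -131, 179], [-79, -139, 179], [-81, -132, 179], [-77, -140, 180], [-87, -126, 180], [-91, -127, 181]] [[-0.096, -0.15, 0.175], [-0.081, -0.132, 0.196], [-0.077, -0.124, 0.219]]
```

The offset is confirmed: the tips are about 32 mm higher than reported. Lower by 1.2 cm and push.

```bash
python3 -m crank '[{"x":0,"y":0.2,"z":0.6,"turn":0},{"x":0,"y":0,"z":0.6,"turn":0},{"x":0,"y":0,"z":0,"turn":0},{"x":-1,"y":0,"z":0,"turn":0},{"x":-1,"y":0,"z":0,"turn":0}]'
python3 -m crank '[{"x":-0.7,"y":0,"z":0,"turn":0},{"x":-0.6,"y":0,"z":0,"turn":0},{"x":-0.6,"y":0,"z":0,"turn":0},{"x":-0.6,"y":0,"z":0,"turn":0},{"x":-0.6,"y":0,"z":0,"turn":0}]'
python3 -m crank '[{"x":-0.5,"y":0,"z":0,"turn":0},{"x":-0.5,"y":0,"z":0,"turn":0},{"x":-0.4,"y":0,"z":0,"turn":0},{"x":0,"y":0,"z":0,"turn":0},{"x":0,"y":0,"z":0,"turn":0}]'
cat >chk.py <<'E'
from h import *
to(-.02,-.14,.126)
p,d,m=grab("scene");P=cloud(m,d);L=(P[...,:2]-C)@R2;z=P[...,2]
w=(z>.155)&(z<.187)&(abs(L[...,0]+.02)<.06)&(abs(L[...,1]+.14)<.015)
q=np.c_[L[w],z[w]];print(len(q),np.percentile(q,[3,50,97],axis=0).round(3).tolist())
E
python3 chk.py
```

```text
time: 9.15
tool_pos: [0.5372, -0.0991, 0.1265]
tool_rot: [0.0, 0.073, 0.997, -0.0]
contact_force: [0.0, 0.4, 0.4]
gripper_width: 0.001
grasp_force: 0.0
time: 9.65
tool_pos: [0.5675, -0.1035, 0.1263]
tool_rot: [0.0, 0.073, 0.997, -0.0]
contact_force: [1.2, 0.4, 0.7]
gripper_width: 0.002
grasp_force: 0.0
time: 10.15
tool_pos: [0.5808, -0.1055, 0.1262]
tool_rot: [-0.0, 0.073, 0.997, 0.0]
contact_force: [-0.6, 0.3, 0.2]
gripper_width: 0.003
grasp_force: 0.0
t 10.15 at(instr) [-0.0251 -0.1394] 0.1262 go cm [-0.51 -0.05  0.02] turn -0.003 tilt [-0.  0. -1.] F [-0.6  0.3  0.2] w 0.003 g 0.0
99 [[-0.028, -0.144, 0.161], [-0.012, -0.133, 0.172], [0.01, -0.125, 0.185]]
```

```bash
python3 -m crank '[{"x":2,"y":0,"z":0,"turn":0},{"x":2,"y":0,"z":0,"turn":0},{"x":2,"y":0,"z":0,"turn":0},{"x":2,"y":0,"z":-3,"turn":0},{"x":0,"y":0,"z":-3,"turn":0}]' 50
python3 -m crank '[{"x":0,"y":0,"z":-2,"turn":0},{"x":0,"y":4,"z":0,"turn":0},{"x":0,"y":4,"z":0,"turn":0},{"x":0,"y":4,"z":0,"turn":0},{"x":0,"y":4.9,"z":0,"turn":0}]'
python3 -m crank '[{"x":0,"y":0,"z":0,"turn":0},{"x":0,"y":0,"z":0,"turn":0}]'
python3 chk.py
python3 - <<'E'
from h import *
to(-.107,.03,.125)
for n in ("scene","top"):
  p,d,m=grab(n);P=cloud(m,d);L=(P[...,:2]-C)@R2;z=P[...,2];save("x%s.png"%n,cv2.resize(p[130:260,200:380],None,fx=4,fy=4))
  if n=="scene":
   for a in np.arange(.155,.30,.01):
    w=(z>a)&(z<=a+.01)&(L[...,0]>-.17)&(L[...,0]<-.06)&(abs(L[...,1]-.03)<.09)&(p.max(-1)<130)
    if w.sum(): print(n,round(a,3),w.sum(),np.percentile(L[w],[3,50,97],axis=0).round(3).tolist())
E
```

```text
time: 10.7
tool_pos: [0.4987, -0.093, 0.1853]
tool_rot: [-0.002, 0.073, 0.997, 0.0]
contact_force: [0.5, -0.1, 0.0]
gripper_width: 0.5
grasp_force: 0.0
time: 11.2
tool_pos: [0.5263, 0.0743, 0.2066]
tool_rot: [0.0, 0.074, 0.997, -0.0]
contact_force: [0.7, 1.1, 1.1]
gripper_width: 0.505
grasp_force: 0.0
time: 11.4
tool_pos: [0.5261, 0.0743, 0.2062]
tool_rot: [-0.0, 0.072, 0.997, -0.0]
contact_force: [-1.0, 0.1, 0.7]
gripper_width: 0.498
grasp_force: 0.0
t 11.4 at(instr) [-0.105   0.0306] 0.2062 go cm [ -8.51 -17.05   8.03] turn -0.001 tilt [-0. -0. -1.] F [-1.   0.1  0.7] w 0.498 g 0.0
51 [[-0.007, -0.143, 0.156], [0.003, -0.135, 0.171], [0.01, -0.129, 0.177]]
t 11.45 at(instr) [-0.1048  0.0297] 0.2063 go cm [0.22 0.03 8.13] turn -0.003 tilt [-0.    -0.001 -1.   ] F [-0.3 -0.3 -0.6] w 0.499 g 0.0
scene 0.155 29 [[-0.111, 0.027], [-0.098, 0.035], [-0.086, 0.072]]
scene 0.165 27 [[-0.115, 0.03], [-0.102, 0.035], [-0.09, 0.037]]
scene 0.175 45 [[-0.114, 0.028], [-0.101, 0.035], [-0.09, 0.038]]
scene 0.185 5 [[-0.112, 0.03], [-0.102, 0.031], [-0.091, 0.034]]
scene 0.235 10 [[-0.113, 0.008], [-0.104, 0.01], [-0.095, 0.06]]
scene 0.245 51 [[-0.113, 0.005], [-0.098, 0.011], [-0.093, 0.066]]
scene 0.255 63 [[-0.113, 0.005], [-0.098, 0.053], [-0.092, 0.068]]
scene 0.265 57 [[-0.111, 0.003], [-0.098, 0.055], [-0.093, 0.067]]
scene 0.275 47 [[-0.113, -0.002], [-0.099, 0.009], [-0.093, 0.065]]
scene 0.285 95 [[-0.113, -0.012], [-0.096, 0.052], [-0.09, 0.083]]
scene 0.295 89 [[-0.114, -0.023], [-0.093, 0.061], [-0.09, 0.087]]
```

View pics/xscene.png

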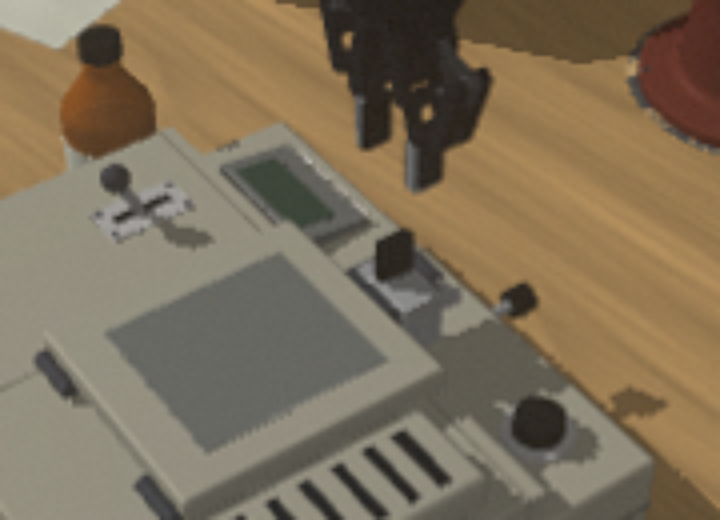

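The lever now leans to the rear (knob at x = +3 mm), so the shutter is closed. The open fingers straddle the tab in y, with their tips about 50 mm above its top. Descend.

```bash
python3 -m crank '[{"x":0.2,"y":0,"z":2,"turn":0},{"x":0,"y":0,"z":2,"turn":0},{"x":0,"y":0,"z":2,"turn":0},{"x":0,"y":0,"z":1,"turn":0},{"x":0,"y":0,"z":0,"turn":0}]'
python3 -m crank '[{"x":0,"y":0,"z":0,"turn":0},{"x":0,"y":0,"z":0,"turn":0}]'
cat > tip.py <<'E'
from h import *
to(-.107,.03,.125)
p,d,m=grab("scene");P=cloud(m,d);L=(P[...,:2]-C)@R2;z=P[...,2];save("t.png",cv2.resize(p[130:260,200:380],None,fx=4,fy=4))
w=(z>.154)&(z<.22)&(L[...,0]>-.15)&(L[...,0]<-.08)&(abs(L[...,1]-.06)<.013)&(p.max(-1)<150)
q=np.c_[L[w],z[w]];o=q[:,2].argsort();print((q[o[:16]]*1000).round().astype(int).tolist())
E
python3 tip.py
```

```text
time: 12.05
tool_pos: [0.5232, 0.0727, 0.1345]
tool_rot: [-0.002, 0.074, 0.997, -0.0]
contact_force: [-0.8, 0.4, -0.2]
gripper_width: 0.505
grasp_force: 0.0
time: 12.25
tool_pos: [0.5254, 0.0734, 0.1378]
tool_rot: [0.001, 0.074, 0.997, 0.0]
contact_force: [-0.1, -0.6, 0.4]
gripper_width: 0.499
grasp_force: 0.0
t 12.25 at(instr) [-0.1055  0.0296] 0.1378 go cm [0.15 0.04 1.28] turn -0.004 tilt [ 0.002 -0.    -1.   ] F [-0.1 -0.6  0.4] w 0.499 g 0.0
[[-98, 63, 154], [-94, 56, 154], [-94, 64, 154], [-90, 53, 154], [-110, 63, 154], [-106, 56, 154], [-106, 65, 155], [-96, 57, 155], [-99, 65, 155], [-101, 58, 172], [-97, 59, 176], [-94, 55, 177], [-93, 60, 178], [-97, 58, 178], [-103, 63, 179], [-109, 63, 179]]
```

View pics/t.png

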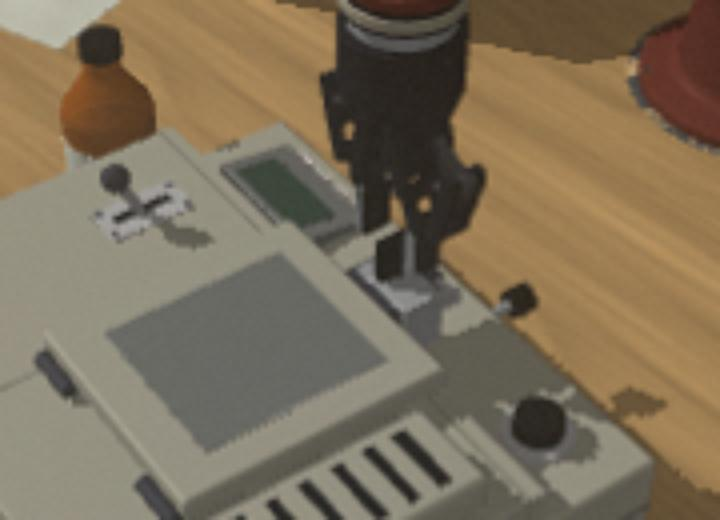

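The fingers straddle the tab with their tips about 20 mm above the plate. Lower 1.2 cm and grip.

```bash
python3 -m crank '[{"x":0.15,"y":0,"z":0.6,"turn":0},{"x":0,"y":0,"z":0.6,"turn":0},{"x":0,"y":0,"z":0,"turn":0}]'
python3 -m crank '[{"x":0,"y":0,"z":0,"turn":0},{"x":0,"y":0,"z":0,"turn":0},{"x":0,"y":0,"z":0,"turn":0},{"x":0,"y":0,"z":0,"turn":0},{"x":0,"y":0,"z":0,"turn":0}]' 0
python3 tip.py
```

```text
time: 12.6
tool_pos: [0.522, 0.074, 0.1229]
tool_rot: [-0.001, 0.073, 0.997, -0.0]
contact_force: [-1.2, -0.1, 0.1]
gripper_width: 0.496
grasp_force: 0.0
time: 13.1
tool_pos: [0.5229, 0.0735, 0.1245]
tool_rot: [0.0, 0.073, 0.997, -0.0]
contact_force: [-1.7, -2.5, 1.4]
gripper_width: 0.101
grasp_force: 59.8
t 13.1 at(instr) [-0.108   0.0294] 0.1245 go cm [-0.1   0.06 -0.05] turn -0.003 tilt [-0.    -0.001 -1.   ] F [-1.7 -2.5  1.4] w 0.101 g 59.8
[[-104, 58, 154], [-100, 60, 154], [-96, 61, 154], [-115, 62, 154], [-111, 50, 155], [-113, 47, 155], [-91, 63, 155], [-108, 48, 168], [-102, 49, 168], [-114, 49, 169], [-108, 48, 172], [-102, 49, 172], [-110, 50, 172], [-114, 49, 172], [-103, 51, 173], [-111, 49, 174]]
```

```bash
python3 - <<'E'
from h import *
p,d,m=grab("scene");P=cloud(m,d);L=(P[...,:2]-C)@R2;z=P[...,2]
# project tip corners expected
for a in [(-.096,.04,.157),(-.096,.05,.157),(-.096,.05,.175),(-.107,.05,.157)]:
    X=np.r_[C+R2@a[:2],a[2],1];c=m["world_to_cam"]@X;s=c[:2]/c[2];s*=1+m["k1"]*(s@s);print(a,(m["mtx"]@np.r_[s,1])[:2].round(1))
for u in (300,303,306,309,312):
    print(u,[(v,*(np.r_[L[v,u],z[v,u]]*1000).round().astype(int).tolist(),int(p[v,u].max())) for v in range(180,208,2)])
save("t2.png",cv2.resize(p[160:220,265:345],None,fx=8,fy=8,interpolation=cv2.INTER_NEAREST))
E
```

```text
(-0.096, 0.04, 0.157) [298.  200.4]
(-0.096, 0.05, 0.157) [300.3 202.6]
(-0.096, 0.05, 0.175) [300.5 197.3]
(-0.107, 0.05, 0.157) [303.9 200.9]
300 [(180, -94, 49, 231, 43), (182, -94, 48, 224, 37), (184, -95, 47, 217, 47), (186, -96, 47, 210, 46), (188, -94, 49, 206, 44), (190, -100, 42, 191, 55), (192, -101, 41, 184, 56), (194, -99, 44, 180, 53), (196, -101, 42, 171, 54), (198, -101, 42, 164, 67), (200, -105, 37, 151, 90), (202, -100, 43, 152, 110), (204, -96, 49, 152, 138), (206, -90, 57, 154, 151)]
303 [(180, -102, 50, 228, 46), (182, -102, 50, 221, 96), (184, -106, 46, 211, 40), (186, -100, 53, 212, 47), (188, -96, 59, 212, 50), (190, -95, 60, 207, 45), (192, -103, 50, 189, 40), (194, -104, 50, 182, 46), (196, -105, 48, 173, 41), (198, -107, 47, 165, 78), (200, -109, 44, 154, 91), (202, -105, 49, 153, 106), (204, -101, 54, 153, 137), (206, -98, 59, 152, 129)]
306 [(180, -112, 49, 222, 46), (182, -115, 45, 212, 44), (184, -97, 69, 231, 43), (186, -95, 71, 227, 49), (188, -96, 70, 220, 47), (190, -96, 70, 213, 65), (192, -113, 50, 184, 64), (194, -115, 47, 174, 80), (196, -114, 49
[... 293 characters left out ...]
, 157), (192, -250, -107, -2, 148), (194, -242, -96, 2, 104), (196, -171, -9, 96, 131), (198, -131, 40, 147, 51), (200, -128, 44, 144, 91), (202, -121, 53, 148, 75), (204, -113, 63, 153, 90), (206, -113, 64, 146, 81)]
312 [(180, -99, 87, 255, 51), (182, -96, 91, 253, 46), (184, -95, 93, 249, 45), (186, -100, 87, 236, 41), (188, -115, 69, 210, 115), (190, -262, -107, 0, 159), (192, -257, -100, -1, 153), (194, -9223372036854775808, -9223372036854775808, -9223372036854775808, 153), (196, -247, -86, -2, 107), (198, -176, -1, 92, 114), (200, -169, 7, 94, 144), (202, -130, 54, 144, 92), (204, -122, 65, 150, 87), (206, -122, 64, 142, 104)]<stdin>:7: RuntimeWarning: invalid value encountered in cast
```

View pics/t2.png

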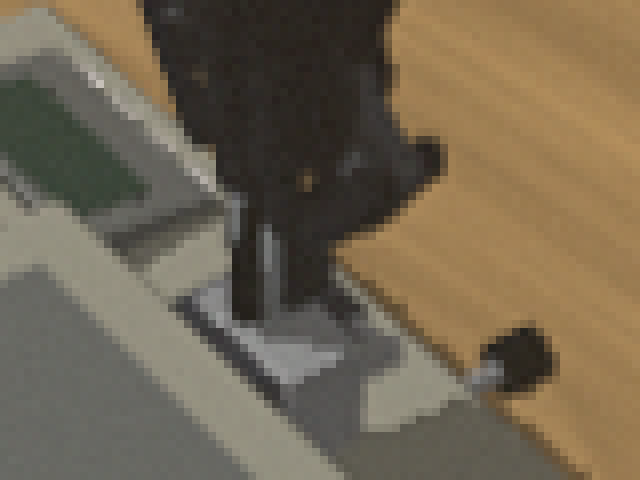

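The grip holds at 60 N with the pads on the tab and the tips about 5 mm over the plate. Pull the catch aside.

```bash
python3 -m crank '[{"x":0,"y":0.3,"z":0,"turn":0},{"x":0,"y":0.3,"z":0,"turn":0},{"x":0,"y":0.3,"z":0,"turn":0},{"x":0,"y":0.2,"z":0,"turn":0},{"x":0,"y":0.2,"z":0,"turn":0}]'
python3 -m crank '[{"x":0,"y":0.1,"z":0,"turn":0},{"x":0,"y":0,"z":0,"turn":0},{"x":0,"y":0,"z":0,"turn":0}]'
python3 chk.py
python3 -c "
from h import *
p,d,m=grab('scene');P=cloud(m,d);L=(P[...,:2]-C)@R2;z=P[...,2]
w=(z>.165)&(z<.185)&(L[...,0]>-.15)&(L[...,0]<-.08)&(abs(L[...,1]-.05)<.04);q=np.c_[L[w],z[w]];print(np.percentile(q,[3,50,97],axis=0).round(3))
save('t3.png',cv2.resize(p[160:220,265:345],None,fx=8,fy=8,interpolation=cv2.INTER_NEAREST))"
```

```text
time: 13.7
tool_pos: [0.5248, 0.0858, 0.1245]
tool_rot: [-0.0, 0.073, 0.997, -0.001]
contact_force: [-2.3, -6.9, 3.0]
gripper_width: 0.102
grasp_force: 60.1
time: 14.0
tool_pos: [0.5249, 0.0867, 0.1246]
tool_rot: [-0.0, 0.073, 0.997, -0.001]
contact_force: [-3.2, -6.6, 3.1]
gripper_width: 0.101
grasp_force: 60.1
t 14.0 at(instr) [-0.1079  0.0427] 0.1246 go cm [ -8.85 -18.24  -0.1 ] turn -0.003 tilt [-0.    -0.003 -1.   ] F [-3.2 -6.6  3.1] w 0.101 g 60.1
49 [[-0.007, -0.144, 0.161], [0.003, -0.135, 0.171], [0.011, -0.128, 0.178]]
[[-0.111  0.039  0.166]
 [-0.098  0.054  0.177]
 [-0.09   0.064  0.184]]
```

View pics/t3.png

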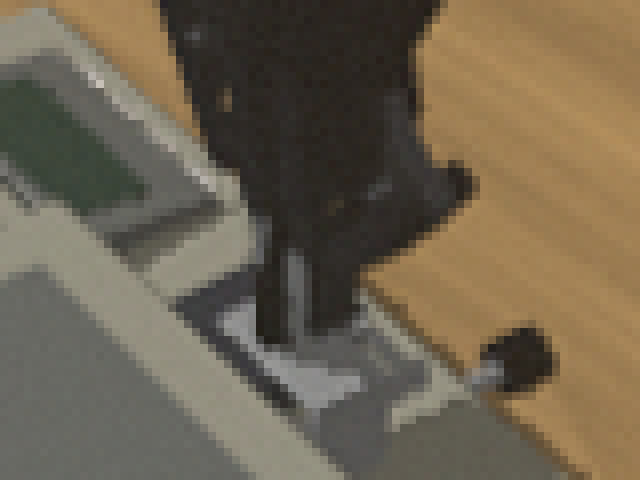

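The tab and slide plate have shifted in +y (tab now at 265,310 in the crop), by 13 mm at about 7 N, which fits the spring near its stop. Now lift along the arc and check on the way.

```bash
python3 -m crank '[{"x":-0.1,"y":0,"z":-0.4,"turn":0},{"x":-0.1,"y":0,"z":-0.4,"turn":0},{"x":-0.1,"y":0,"z":-0.4,"turn":0},{"x":-0.1,"y":0,"z":-0.4,"turn":0},{"x":-0.13,"y":0,"z":-0.4,"turn":0}]'
python3 -m crank '[{"x":-0.14,"y":0,"z":-0.4,"turn":0},{"x":-0.14,"y":0,"z":-0.4,"turn":0},{"x":-0.15,"y":0,"z":-0.4,"turn":0},{"x":-0.15,"y":0,"z":-0.4,"turn":0},{"x":-0.16,"y":0,"z":-0.4,"turn":0}]'
cat > lid.py <<'E'
from h import *
to(-.107,.043,.125)
p,d,m=grab("scene");P=cloud(m,d);L=(P[...,:2]-C)@R2;z=P[...,2];save("l.png",p)
w=(L[...,0]>-.05)&(L[...,0]<.09)&(L[...,1]>-.02)&(L[...,1]<.09)&(z>.145)&(z<.4)&(p.min(-1)>70)
a=np.polyfit(L[w][:,0],z[w],1);print(w.sum(),"lid angle",np.arctan(-a[0]))
E
python3 lid.py; python3 chk.py
```

```text
time: 14.6
tool_pos: [0.5281, 0.0857, 0.1415]
tool_rot: [-0.003, 0.074, 0.997, -0.002]
contact_force: [-1.3, -7.8, -6.2]
gripper_width: 0.107
grasp_force: 58.4
time: 15.1
tool_pos: [0.5347, 0.0847, 0.1611]
tool_rot: [-0.004, 0.074, 0.997, -0.002]
contact_force: [-4.4, -8.3, -4.8]
gripper_width: 0.103
grasp_force: 58.4
t 15.1 at(instr) [-0.0979  0.0422] 0.1611 go cm [0.88 0.09 3.62] turn -0.004 tilt [-0.008 -0.003 -1.   ] F [-4.4 -8.3 -4.8] w 0.103 g 58.4
2073 lid angle 0.17898087479956576
t 15.15 at(instr) [-0.0974  0.0422] 0.162 go cm [ -7.83 -18.18   3.62] turn -0.004 tilt [-0.007 -0.003 -1.   ] F [-3.6 -6.9 -4.1] w 0.103 g 58.4
51 [[-0.007, -0.144, 0.155], [0.002, -0.135, 0.171], [0.01, -0.129, 0.177]]
```

```bash
python3 -m crank '[{"x":-0.18,"y":0,"z":-0.39,"turn":0},{"x":-0.18,"y":0,"z":-0.39,"turn":0},{"x":-0.19,"y":0,"z":-0.38,"turn":0},{"x":-0.19,"y":0,"z":-0.38,"turn":0},{"x":-0.2,"y":0,"z":-0.37,"turn":0}]'
python3 -m crank '[{"x":-0.2,"y":0,"z":-0.37,"turn":0},{"x":-0.21,"y":0,"z":-0.36,"turn":0},{"x":-0.22,"y":0,"z":-0.36,"turn":0},{"x":-0.23,"y":0,"z":-0.35,"turn":0},{"x":-0.24,"y":0,"z":-0.35,"turn":0}]'
python3 lid.py
python3 -m crank '[{"x":-0.25,"y":0,"z":-0.34,"turn":0},{"x":-0.26,"y":0,"z":-0.33,"turn":0},{"x":-0.26,"y":0,"z":-0.33,"turn":0},{"x":-0.27,"y":0,"z":-0.32,"turn":0},{"x":-0.28,"y":0,"z":-0.32,"turn":0}]'
python3 -m crank '[{"x":-0.28,"y":0,"z":-0.32,"turn":0},{"x":-0.29,"y":0,"z":-0.31,"turn":0},{"x":-0.3,"y":0,"z":-0.3,"turn":0},{"x":-0.3,"y":0,"z":-0.3,"turn":0},{"x":-0.3,"y":0,"z":-0.3,"turn":0}]'
python3 lid.py
```

```text
time: 15.7
tool_pos: [0.5434, 0.0835, 0.1801]
tool_rot: [-0.005, 0.073, 0.997, -0.002]
contact_force: [-3.7, -7.0, -4.7]
gripper_width: 0.098
grasp_force: 58.4
time: 16.2
tool_pos: [0.5541, 0.082, 0.1983]
tool_rot: [-0.005, 0.074, 0.997, -0.002]
contact_force: [-8.9, -6.6, -1.7]
gripper_width: 0.1
grasp_force: 58.6
t 16.2 at(instr) [-0.0783  0.0422] 0.1983 go cm [2.79 0.1  7.36] turn -0.004 tilt [-0.011 -0.002 -1.   ] F [-8.9 -6.6 -1.7] w 0.1 g 58.6
2310 lid angle 0.36728896550214835
time: 16.75
tool_pos: [0.5669, 0.0802, 0.2153]
tool_rot: [-0.006, 0.073, 0.997, -0.002]
contact_force: [-10.9, -6.0, 1.0]
gripper_width: 0.104
grasp_force: 59.0
time: 17.25
tool_pos: [0.5818, 0.078, 0.2312]
tool_rot: [-0.005, 0.073, 0.997, -0.001]
contact_force: [-8.7, -5.4, 1.7]
gripper_width: 0.106
grasp_force: 59.1
t 17.25 at(instr) [-0.0504  0.0423] 0.2312 go cm [ 5.55  0.09 10.68] turn -0.003 tilt [-0.011 -0.002 -1.   ] F [-8.7 -5.4  1.7] w 0.106 g 59.1
2569 lid angle 0.5770598796866602
```

```bash
python3 -m crank '[{"x":-0.3,"y":0,"z":-0.29,"turn":0},{"x":-0.31,"y":0,"z":-0.28,"turn":0},{"x":-0.32,"y":0,"z":-0.28,"turn":0},{"x":-0.32,"y":0,"z":-0.27,"turn":0},{"x":-0.33,"y":0,"z":-0.27,"turn":0}]'
python3 -m crank '[{"x":-0.33,"y":0,"z":-0.26,"turn":0},{"x":-0.34,"y":0,"z":-0.25,"turn":0},{"x":-0.34,"y":0,"z":-0.24,"turn":0},{"x":-0.34,"y":0,"z":-0.24,"turn":0},{"x":0,"y":0,"z":0,"turn":0}]'
python3 lid.py
python3 -m crank '[{"x":0,"y":0,"z":0,"turn":0},{"x":0,"y":0,"z":0,"turn":0},{"x":0,"y":0,"z":0,"turn":0},{"x":0,"y":0,"z":0,"turn":0},{"x":0,"y":0,"z":0,"turn":0}]'
python3 lid.py; python3 chk.py
```

```text
time: 17.8
tool_pos: [0.5979, 0.0757, 0.2455]
tool_rot: [-0.005, 0.073, 0.997, -0.001]
contact_force: [-8.0, -6.3, 2.1]
gripper_width: 0.103
grasp_force: 58.9
time: 18.3
tool_pos: [0.6118, 0.0736, 0.2559]
tool_rot: [-0.004, 0.074, 0.997, -0.001]
contact_force: [-8.3, -6.5, 1.8]
gripper_width: 0.107
grasp_force: 59.1
t 18.3 at(instr) [-0.02    0.0422] 0.2559 go cm [ 8.59  0.09 13.16] turn -0.004 tilt [-0.008 -0.002 -1.   ] F [-8.3 -6.5  1.8] w 0.107 g 59.1
2626 lid angle 0.7352754671915452
time: 18.85
tool_pos: [0.6115, 0.0737, 0.2556]
tool_rot: [-0.004, 0.074, 0.997, -0.001]
contact_force: [-8.7, -5.5, 3.5]
gripper_width: 0.104
grasp_force: 59.1
t 18.85 at(instr) [-0.0204  0.0422] 0.2556 go cm [ 8.56  0.09 13.13] turn -0.004 tilt [-0.008 -0.002 -1.   ] F [-8.7 -5.5  3.5] w 0.104 g 59.1
2610 lid angle 0.7320298303095887
t 18.9 at(instr) [-0.0204  0.0422] 0.2556 go cm [ -0.21 -18.18  13.02] turn -0.004 tilt [-0.009 -0.002 -1.   ] F [-8.2 -5.7  2. ] w 0.103 g 59.1
51 [[-0.007, -0.145, 0.156], [0.003, -0.135, 0.171], [0.01, -0.128, 0.177]]
```

View pics/l.png

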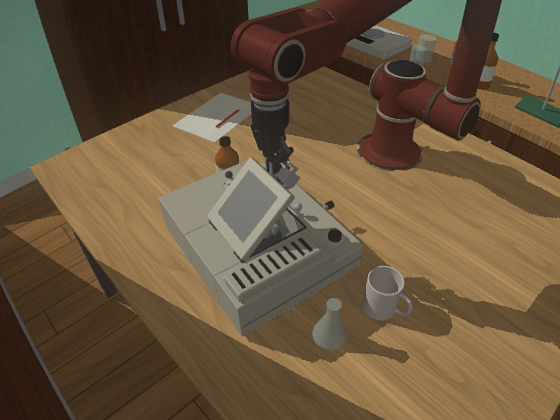

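The picture shows the lid half open (about 0.73 rad and steady), held by the tab at (283,175). The shutter is closed, and the mug (384,292), flask (331,325) and bottle (227,155) are where they stood.

```bash
python3 -c "
from plant import manip
print(manip.job_done())"
```

```text
the job is handed in; nothing more can be done
None
```

The job is handed in: I tipped the shutter closed, pulled the catch aside, and left the lid held steady by the tab at about 0.73 rad (42°); mug, bottle and flask look unmoved, and no verdict came back.

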